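# Feel round the ground edge of a half-round glass shelf for chips

### The arm

A 6-joint arm with a two-finger parallel gripper is mounted at the origin on the work surface. World frame = base frame: x ahead of the robot, y to its left, z up, the work surface at z = 0. Lengths are in m, angles in rad, forces in N, time in s.
With the tool pointing down it reaches from about 0.35 to 0.85 m from the base axis. Payload 8.1 kg.
Tool frame: the origin (TCP) lies between the finger pads; the fingertips stand 22 mm ahead of it and the grasp point (between the pads) lies 3 mm ahead of it; z points along the fingers, y is the line along which they close (so a half turn about z gives the same grasp; the last joint's range is limited). The gripper opens to 85 mm and grips with 20 to 120 N. Pads are 22 mm wide; open, the fingers measure 114 mm over their backs; the gripper's body (76 mm by 85 mm) begins 54 mm behind the grasp point. The pads swing forward as they close: fully open they stand 13 mm farther back than shut.
Start: joints at [1.074, 0.13, 1.488, -0, 1.523, -0.085], TCP at [0.24, 0.55, 0.253] pointing down, gripper open.
Joint ranges: [-2.96, 2.96], [-0.89, 2.26], [0.02, 2.5], [-1.34, 4.48], [0, 2.73], [-2.66, 2.66]. Speed limits (rad/s): [2.39, 2.39, 2.79, 3.14, 3.14, 3.14].

### API

Orientations are given as a unit quaternion [x, y, z, w].
In Python, from station import manip, read_camera, job gives the robot as it stands.
- The arm moves only by the shell command python3 -m jog 'ROWS'. ROWS is JSON, a list of rows, each a list of 7 numbers: the shift along the tool's x, y, z as a fraction of full scale, then the turn, a rotation vector about the tool's x, y, z as a fraction of full scale, then the closure, from 0 (fully open) to 1 (shut). In form: [[tx, ty, tz, rx, ry, rz, claw], ...]. A call has 1 to 5 rows; each row shifts and turns the commanded pose from where the row before left it, along the tool's axes as they then stand; what a row does not reach is not made up. Full scale, the value 1, is 0.15 m for a shift and 180 degrees for a turn. A row lasts 1/10 s, in which the tool goes at most 50 mm and 8.59 degrees, less where a joint would pass 70% of its speed; a pose out of reach is approached as far as the arm can. A call with a number of a shift or a turn outside -1 to 1 is refused whole. A call with a gripper value outside its range is refused whole. The fingers move at their own pace and stop on an object; the grip force is fixed at half the most. Time passes only in rows, so rows that do not move let the fingers close. It gives the time, the measured TCP pose, the force, the opening and the grip force at its end, in the units of the state.
- manip.get_obs(): the state, without advancing time (a new reading comes with each control period).
- read_camera(name): name is "side" or "top" or "wrist"; returns a dict with "pixels" (420x560x3 uint8, red, green, blue), "range_z" (420x560 float32, m along the optical axis (not along the pixel's ray), 0 where there is no reading), "fovy" (degrees; the focal length in pixels is half the picture's height over the tangent of half this angle, whatever the lens; pixels are square), "cx", "cy" (the principal point, pixels), "origin" and "orientation" of the camera in the world; the wrist camera has in their place "T_tool_cam" (4x4, takes a point from camera to tool coordinates, whose origin is the TCP and whose axes are the flange's). Camera axes: x right, y down, z forward; pixel columns grow to the right and rows downward; lengths in m; the calibration is good to about 2 mm. A picture is of the moment at which its call begins: read the wrist's pose just before it.
- job.sign_off(): hands the job in; it is judged then, once.
The state is a dict: "t": time; "joint_positions": joint angles; "joint_vel": joint speeds; "tau": joint torques, N m; "ee_pos": TCP position; "tcp_rot": TCP orientation; "ft_force": force on the tool from outside, world axes, zero at the start; "moment": the same for the moment, N m; "finger_gap": opening from 0.0 (shut) to 1.0 (fully open); "gripper_force": force on a finger pad.
Only numpy, scipy, OpenCV 4.12 (cv2) and the standard library are available. Lean on these libraries where they do the work, as an engineer would, in place of code of your own. Each camera call takes 0.05 s, during which the arm holds its last target. There are 200 camera calls.

### The job

Feel the freshly ground curved edge of the half-round glass shelf for chips: with the gripper shut and the fingers pointing down beside the glass, run the fingertips along the whole curved edge with a light touch, from its left corner (as the robot sees it) round the near side to its right corner, then take the hand clear. Touch the upright edge, not the top, and press gently enough that the shelf stays where it lies. Do not lift anything, and leave the grinding pad on the shelf and the other tools and glass as they are.

Things in the scene. Friction and masses are not known exactly. Their poses are not given: they have to be found in the camera images.
- shelf: half disc of pale green glass, radius 125 mm, 24 mm thick, upright sides, 1.2 to 1.9 kg, loose, lying on a fixed rubber mat 3 mm thick (bench top z = 0). Origin: on its underside, middle of the straight side (centre of the half circle); z up; the curved edge bulges along -x, roughly towards the robot; +y is the robot's left, within 25 degrees. It slides if pushed with 9 to 20 N
- edge0 (a point): point on the curved edge of the shelf, at half its thickness (12 mm above its underside): left corner, 98.0 degrees round from the shelf's +x towards its +y
- edge1 (a point): point on the curved edge of the shelf, at half its thickness (12 mm above its underside): left shoulder, 130.8 degrees round from the shelf's +x towards its +y
- edge2 (a point): point on the curved edge of the shelf, at half its thickness (12 mm above its underside): front left, 163.6 degrees round from the shelf's +x towards its +y
- edge3 (a point): point on the curved edge of the shelf, at half its thickness (12 mm above its underside): front right, 196.4 degrees round from the shelf's +x towards its +y
- edge4 (a point): point on the curved edge of the shelf, at half its thickness (12 mm above its underside): right shoulder, 229.2 degrees round from the shelf's +x towards its +y
- edge5 (a point): point on the curved edge of the shelf, at half its thickness (12 mm above its underside): right corner, 262.0 degrees round from the shelf's +x towards its +y
- diamond_pad: diamond hand pad (the block used to grind the edge), yellow face below and black rubber back, 55 x 90 x 14 mm, lying loose on top of the half-round shelf, well inside its curved edge; origin: centre of its underside
- tumbler: clear glass tumbler, 72 mm across the rim, 95 mm high, standing beyond the straight side of the shelf; origin: centre of its foot
- forming_block: turned wooden cup, 80 mm across and 55 mm high, with a 110 mm handle along its own +x, beyond the straight side of the shelf; origin: centre of the cup's underside
- squeeze_bottle: white squeeze bottle with a red nozzle, 68 mm across, 200 mm high, standing to the left of the shelf and behind it; origin: centre of its foot
- diamond_shears: glass shears with red loop handles, lying flat to the left of the mat, about 210 mm long, up to 110 mm wide and 16 mm high; origin: under the pivot, nose along its +x
- jacks: steel jacks (spring tongs), lying flat to the right of the mat, 280 mm long, 62 mm wide, 16 mm high; origin: under the middle, blades along its +x
- trimming_shears: dark steel shears, lying flat to the right of the jacks, about 235 mm long, up to 110 mm wide and 16 mm high; origin: under the pivot, blades along its +x
Not all that is in view belongs to the job. There is more than one size of the diamond_pad; the job needs the largest.

How it is judged:
On the way, in this order (a step that is already met when the one before it is completed fails the run):
1. the fingertips touch the upright curved edge (left corner) (contact force between the fingers and shelf above 0.2 N and horizontal distance between the grasp point and edge0 below 0.033 m and z of the grasp point in the frame of shelf below 0.04 m), for 0.1 s.
2. the fingertips touch the upright curved edge (left shoulder) (contact force between the fingers and shelf above 0.2 N and horizontal distance between the grasp point and edge1 below 0.033 m and z of the grasp point in the frame of shelf below 0.04 m), for 0.1 s.
3. the fingertips touch the upright curved edge (front left) (contact force between the fingers and shelf above 0.2 N and horizontal distance between the grasp point and edge2 below 0.033 m and z of the grasp point in the frame of shelf below 0.04 m), for 0.1 s.
4. the fingertips touch the upright curved edge (front right) (contact force between the fingers and shelf above 0.2 N and horizontal distance between the grasp point and edge3 below 0.033 m and z of the grasp point in the frame of shelf below 0.04 m), for 0.1 s.
5. the fingertips touch the upright curved edge (right shoulder) (contact force between the fingers and shelf above 0.2 N and horizontal distance between the grasp point and edge4 below 0.033 m and z of the grasp point in the frame of shelf below 0.04 m), for 0.1 s.
6. the fingertips touch the upright curved edge (right corner) (contact force between the fingers and shelf above 0.2 N and horizontal distance between the grasp point and edge5 below 0.033 m and z of the grasp point in the frame of shelf below 0.04 m), for 0.1 s.
At the end, for the whole second after the job is handed in: Edge touched at six points in turn, left corner to right; the shelf lies still and flat, both ends of its curved edge within 25 mm of where they began; the pad still on it (moved under 35 mm); every other tool and vessel within 15 mm of its start (distance of each of edge0, edge5 from where it was at the start of the episode below 0.025 m and angle between shelf's own z axis and vertical below 0.03 rad and linear speed of shelf below 0.01 m/s and distance between diamond_pad and shelf below 0.11 m and distance of diamond_pad from where it was at the start of the episode below 0.035 m and distance of each of tumbler, forming_block, squeeze_bottle, diamond_shears, jacks, trimming_shears from where it was at the start of the episode below 0.015 m).
It fails at once if the shelf is pressed hard (more than 25 N) (contact force between the fingers and shelf above 25 N).
It fails at once if the shelf is shoved or turned out of its place (a corner moved more than 30 mm) (distance of any of edge0, edge5 from where it was at the start of the episode above 0.03 m).
It fails at once if the shelf is lifted or tipped (height (world z) of shelf above 0.011 m or angle between shelf's own z axis and vertical above 0.08 rad).
It fails at once if a tool or vessel that should be left alone is moved or picked up (15 mm; 35 mm for the pad on the shelf) (distance of diamond_pad from where it was at the start of the episode above 0.035 m or distance of any of tumbler, forming_block, squeeze_bottle, diamond_shears, jacks, trimming_shears from where it was at the start of the episode above 0.015 m).
It also fails if it takes over 58 s, if anything falls off the work surface, if the arm or the gripper's body presses on something with over 40 N, if the wrist force passes 120 N, or if a joint passes its speed limit or range.

## Working session

There is one attempt and no reset: what is moved stays moved. The work goes in short steps, Python scripts to look and compute and a shell command to move; the robot and the scene stay as the last step left them, time stands still between calls to the robot, and variables do not carry over. Pictures are saved under pics/ and viewed, at most 10 in all, crops included, and the job is handed in when it is done.

```bash
mkdir -p pics; ls
cat > h.py <<'E'
import numpy as np, cv2
from scipy.spatial.transform import Rotation as R
from station import manip, read_camera, job
def cloud(c):
    h,w=c["range_z"].shape; f=h/2/np.tan(np.radians(c["fovy"])/2)
    v,u=np.mgrid[:h,:w]; z=c["range_z"]
    p=np.stack([(u-c["cx"])/f*z,(v-c["cy"])/f*z,z],-1)
    o=np.array(c["orientation"]); M=o if o.shape==(3,3) else R.from_quat(o).as_matrix()
    return p@M.T+np.array(c["origin"])
E
python3 - <<'E'
from h import *
o=manip.get_obs(); print({k:np.round(v,3) for k,v in o.items()})
for n in("top","side"):
    c=read_camera(n); np.save(n+".npy",c,allow_pickle=True)
    cv2.imwrite(f"pics/{n}0.png",c["pixels"][...,::-1]); print(n,c["origin"],c["orientation"],c["fovy"])
E
```

```text
pics
{'t': np.float64(0.0), 'joint_positions': array([ 1.074,  0.131,  1.489, -0.   ,  1.523, -0.085]), 'joint_vel': array([-0.   ,  0.001,  0.001, -0.001,  0.   , -0.001]), 'tau': array([ 0.0000e+00, -5.6941e+01, -5.0054e+01, -0.0000e+00,  1.5000e-02,
       -0.0000e+00]), 'ee_pos': array([0.24 , 0.549, 0.252]), 'tcp_rot': array([ 0.204,  0.979, -0.001, -0.   ]), 'ft_force': array([-0.827,  0.047, -0.404]), 'moment': array([0.023, 0.042, 0.011]), 'gripper_force': np.float64(0.0), 'finger_gap': np.float64(1.001)}
top [ 0.41213037 -0.00251685  1.25094224] [-0.69890405  0.71353347 -0.03778588  0.03123052] 44.30321145403
side [ 0.15069643 -0.69959455  0.79133565] [ 0.89702726 -0.21156546  0.10037526 -0.37484259] 55.68480376451537
```

View pics/top0.png

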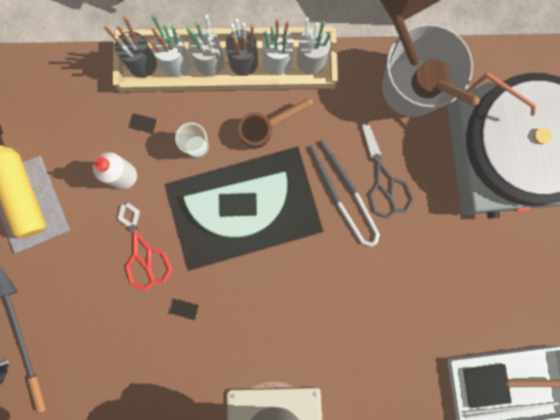

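View pics/side0.png

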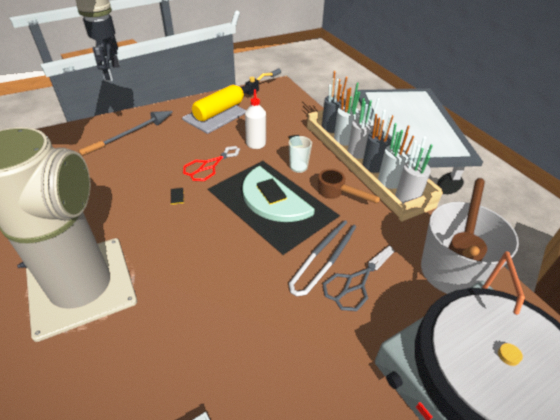

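The side view and the top view agree. There is one pale green half disc, at top (237,205), with the large pad on it at (238,205). The smaller pads, which could be mistaken for it, are at (143,123) and (183,309). The shears are at (145,250), the jacks at (345,195) and the bottle at (115,172). Next I fit the shelf's circle and straight side.

```bash
cat > fit.py <<'E'
from h import *
from scipy.optimize import least_squares
def shelf(c,show=None):
    im=c["pixels"]; hsv=cv2.cvtColor(im,cv2.COLOR_RGB2HSV)
    h,w=im.shape[:2]; f=h/2/np.tan(np.radians(c["fovy"])/2)
    m=cv2.inRange(hsv,(60,18,120),(95,120,255))
    n,l,s,_=cv2.connectedComponentsWithStats(m); 
    o=[i for i in range(1,n)]; k=max(o,key=lambda i:s[i,4]*(abs(s[i,0]+s[i,2]/2-240)<60))
    ct=max(cv2.findContours((l==k).astype(np.uint8),cv2.RETR_EXTERNAL,cv2.CHAIN_APPROX_NONE)[0],key=len)[:,0].astype(float)
    M=R.from_quat(c["orientation"]).as_matrix(); O=np.array(c["origin"])
    d=np.c_[(ct[:,0]-c["cx"])/f,(ct[:,1]-c["cy"])/f,np.ones(len(ct))]@M.T
    P=(O+d*((0.027-O[2])/d[:,2])[:,None])[:,:2]
    def sd(p,r):  # signed distance-ish to half disc boundary
        c_,s_=np.cos(p[2]),np.sin(p[2]); q=(P-p[:2])@np.array([[c_,-s_],[s_,c_]])
        a=np.hypot(*q.T)-r
        return np.where(np.abs(a)<np.abs(q[:,0]),a,q[:,0])
    g=P.mean(0)+[0.05,0]
    r=least_squares(lambda p:sd(p,p[3]),[*g,0.24,0.125],loss="soft_l1",f_scale=0.002)
    print("fit x,y,yaw,r",np.round(r.x,4),"rms",np.sqrt(np.mean(r.fun**2)).round(4),"box",s[k])
    return r.x
if __name__=="__main__":
    for n in("top","side"):
        c=np.load(n+".npy",allow_pickle=True).item(); p=shelf(c)
        C=cloud(c)
        if n=="top":
            for u,v in[(237,227),(238,205),(200,215),(180,240),(115,172),(135,270),(165,268),(128,210),(330,215)]: print((u,v),C[v,u].round(3))
            cv2.imwrite("pics/crop.png",cv2.resize(c["pixels"][140:280,150:350,::-1],None,fx=4,fy=4,interpolation=cv2.INTER_CUBIC)[:600])
    for a in(98,130.8,163.6,196.4,229.2,262):
        print(a)
E
python3 fit.py
```

```text
fit x,y,yaw,r [0.5904 0.0851 0.2221 0.1267] rms 0.0009 box [ 183  171  105   67 3716]
(237, 227) [0.486 0.08  0.025]
(238, 205) [0.537 0.076 0.042]
(200, 215) [0.516 0.168 0.026]
(180, 240) [0.459 0.219 0.005]
(115, 172) [0.605 0.338 0.134]
(135, 270) [ 0.389  0.328 -0.   ]
(165, 268) [0.393 0.256 0.003]
(128, 210) [0.534 0.345 0.003]
(330, 215) [ 0.512 -0.145  0.   ]
fit x,y,yaw,r [0.5926 0.0714 0.2196 0.1355] rms 0.0028 box [ 243  166   72   56 1896]
98
130.8
163.6
196.4
229.2
262
```

View pics/crop.png

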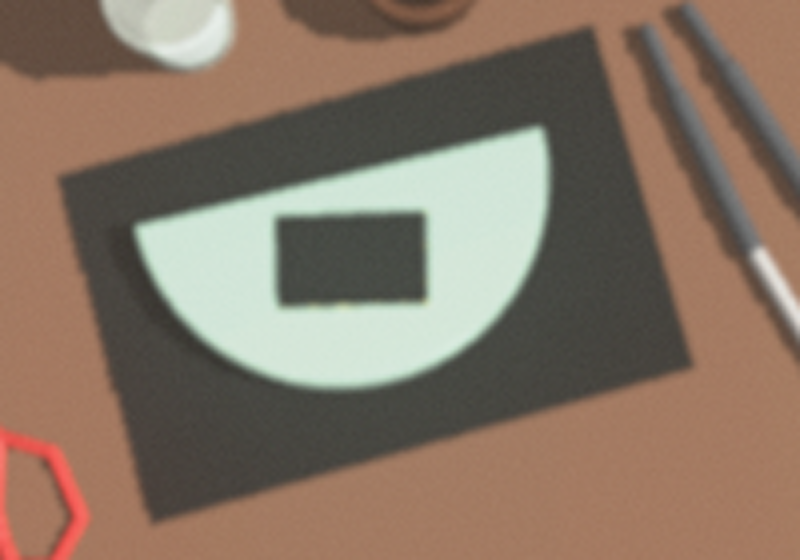

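The crop confirms the choice. The pale half disc has its corners at crop (135,227) and (545,127), with the large black-backed pad on it at (350,258). The fit gives a centre of (0.590, 0.085), yaw 0.222 and r 0.125.

My plan is to shut the gripper and put the tool's +y side against the edge, so the wrist turns from about +1.6 to -1.7 and stays in range. The first move goes to beside the left corner.

```bash
python3 -m jog '[[-0.253,-0.104,0,0,0,0,1],[-0.253,-0.104,0,0,0,0,1],[-0.253,-0.104,0,0,0,0,1],[-0.253,-0.104,0,0,0,0,1],[-0.253,-0.104,0,0,0,0,1]]'
python3 -m jog '[[-0.253,-0.104,0,0,0,0,1],[-0.253,-0.104,0,0,0,0,1],[-0.253,-0.104,0,0,0,0,1],[-0.253,-0.104,0,0,0,0,1],[-0.253,-0.104,0,0,0,0,1]]'
python3 -m jog '[[0,0,0,0,0,0.047,1],[0,0,0,0,0,0.047,1],[0,0,0,0,0,0.047,1],[0,0,0,0,0,0.047,1],[0,0,0,0,0,0.047,1]]'
python3 -m jog '[[0,0,0,0,0,0.047,1],[0,0,0,0,0,0.047,1],[0,0,0,0,0,0.047,1],[0,0,0,0,0,0.047,1],[0,0,0,0,0,0.047,1]]'
python3 -m jog '[[0,0,0,0,0,0.047,1],[0,0,0,0,0,0.047,1],[0,0,0,0,0,0.047,1],[0,0,0,0,0,0.047,1],[0,0,0,0,0,0.047,1]]'
python3 -m jog '[[0,0,0,0,0,0.047,1],[0,0,0,0,0,0,1],[0,0,0,0,0,0,1]]'
cat > st.py <<'E'
from h import *
import sys
C=np.array([0.5904,0.0851])+[float(a) for a in sys.argv[1:3]] if len(sys.argv)>2 else np.array([0.5904,0.0851])
o=manip.get_obs(); M=R.from_quat(o["tcp_rot"]).as_matrix(); p=np.array(o["ee_pos"]); d=p[:2]-C
a=np.degrees(np.arctan2(d[1],d[0]))%360; f=np.array(o["ft_force"])
print("t",round(o["t"],2),"p",p.round(4),"ang",a.round(1),"rad",np.hypot(*d).round(4),"inward axis+180",(np.degrees(np.arctan2(M[1,1],M[0,1]))%360+180)%360,"tilt",M[:2,2].round(3),"F tool",(M.T@f).round(2),"j6",round(o["joint_positions"][5],2),"gap",round(o["finger_gap"],2))
E
python3 st.py
```

```text
t: 0.6
ee_pos: [0.3835, 0.401, 0.2529]
tcp_rot: [0.204, 0.979, -0.0, -0.0]
ft_force: [0.1, 0.7, 0.2]
finger_gap: 0.147
gripper_force: 0.0
t: 1.1
ee_pos: [0.5262, 0.2535, 0.2528]
tcp_rot: [0.204, 0.979, -0.0, -0.0]
ft_force: [0.1, 0.7, -0.4]
finger_gap: -0.002
gripper_force: 0.0
t: 1.6
ee_pos: [0.5252, 0.2548, 0.2527]
tcp_rot: [0.547, 0.837, -0.0, -0.0]
ft_force: [-0.1, 0.4, 0.2]
finger_gap: 0.001
gripper_force: 0.0
t: 2.1
ee_pos: [0.5252, 0.2549, 0.2527]
tcp_rot: [0.812, 0.584, -0.001, -0.0]
ft_force: [0.2, -0.2, 0.3]
finger_gap: 0.005
gripper_force: 0.0
t: 2.6
ee_pos: [0.5252, 0.2549, 0.2527]
tcp_rot: [0.968, 0.252, -0.001, 0.0]
ft_force: [0.4, 0.8, 0.0]
finger_gap: 0.003
gripper_force: 0.0
t: 2.9
ee_pos: [0.5253, 0.2549, 0.2529]
tcp_rot: [0.983, 0.185, -0.0, 0.0]
ft_force: [0.5, 0.6, -0.6]
finger_gap: -0.002
gripper_force: 0.0
t 2.9 p [0.5253 0.2549 0.2529] ang 111.0 rad 0.1819 inward axis+180 111.30277915914121 tilt [-0.001 -0.   ] F tool [ 0.69 -0.38  0.61] j6 1.56 gap -0.0
```

```bash
python3 -m jog '[[0,0,0.3,0,0,0,1],[0,0,0.3,0,0,0,1],[0,0,0.3,0,0,0,1],[0,0,0.3,0,0,0,1],[0,0,0.26,0,0,0,1]]' | tail -3
python3 -m jog '[[0,0,0,0,0,0,1],[0,0.07,0,0,0,0,1],[0,0.07,0,0,0,0,1],[0,0.07,0,0,0,0,1],[0,0,0,0,0,0,1]]' | tail -3
python3 st.py
python3 - <<'E'
from h import *
c=read_camera("top"); cv2.imwrite("pics/top1.png",cv2.resize(c["pixels"][130:280,120:320,::-1],None,fx=4,fy=4,interpolation=cv2.INTER_CUBIC))
E
```

```text
ft_force: [-0.7, -0.0, -0.7]
finger_gap: 0.001
gripper_force: 0.0
ft_force: [0.4, 0.0, 0.3]
finger_gap: 0.002
gripper_force: 0.0
t 3.9 p [0.5392 0.2244 0.0368] ang 110.2 rad 0.1484 inward axis+180 110.96757883633512 tilt [0.004 0.001] F tool [ 0.4   0.13 -0.3 ] j6 1.51 gap 0.0
```

View pics/top1.png

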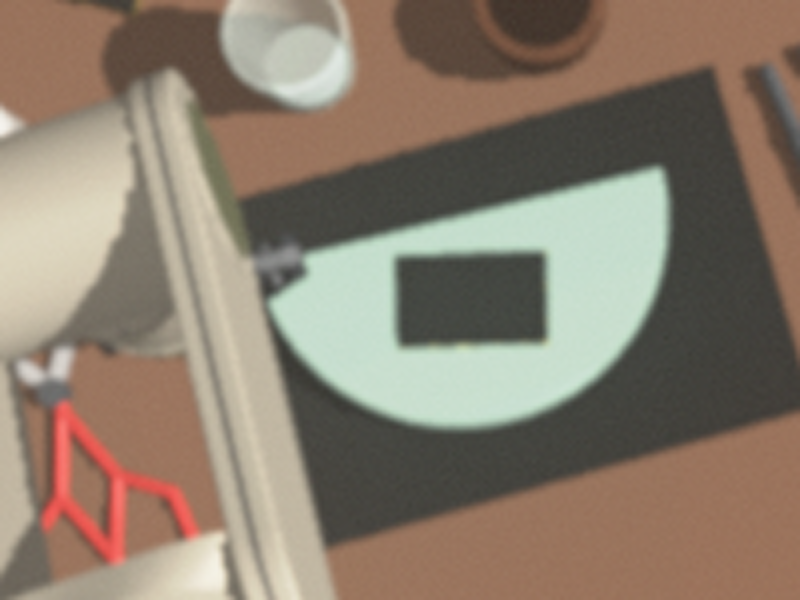

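The hand is at the left corner (crop 290,265) and nothing else has moved. Now I creep in at 1 mm per row, reading the force.

```bash
python3 -m jog '[[0,0.007,0.013,0,0,0,1],[0,0.007,0,0,0,0,1],[0,0.007,0,0,0,0,1],[0,0.007,0,0,0,0,1],[0,0.007,0,0,0,0,1]]' >/dev/null; python3 st.py
python3 -m jog '[[0,0.005,0,0,0,0,1],[0,0,0,0,0,0,1]]' >/dev/null; python3 st.py
python3 -m jog '[[0,0.005,0,0,0,0,1],[0,0,0,0,0,0,1]]' >/dev/null; python3 st.py
```

```text
t 4.45 p [0.5386 0.2208 0.0323] ang 110.9 rad 0.1452 inward axis+180 111.06322375459342 tilt [-0. -0.] F tool [ 0.93 -0.22  0.71] j6 1.5 gap 0.0
t 4.65 p [0.5389 0.22   0.0323] ang 110.9 rad 0.1443 inward axis+180 111.04521317873673 tilt [-0. -0.] F tool [ 0.19 -0.63  0.12] j6 1.5 gap 0.0
t 4.85 p [0.5392 0.2193 0.0324] ang 110.9 rad 0.1436 inward axis+180 111.04513150740581 tilt [ 0. -0.] F tool [0.01 0.32 0.35] j6 1.5 gap 0.0
```

```bash
python3 -m jog '[[0,0.01,0,0,0,0,1],[0,0,0,0,0,0,1]]' >/dev/null; python3 st.py
python3 -m jog '[[0,0.005,0,0,0,0,1],[0,0,0,0,0,0,1]]' >/dev/null; python3 st.py
python3 -m jog '[[0,0.005,0,0,0,0,1],[0,0,0,0,0,0,1]]' >/dev/null; python3 st.py
```

```text
t 5.05 p [0.5398 0.2178 0.0323] ang 110.9 rad 0.142 inward axis+180 111.04446279123783 tilt [ 0. -0.] F tool [-0.46  0.41 -0.22] j6 1.5 gap 0.0
t 5.25 p [0.5401 0.2171 0.0324] ang 110.9 rad 0.1413 inward axis+180 111.03853331085958 tilt [0. 0.] F tool [0.59 0.22 0.22] j6 1.5 gap -0.0
t 5.45 p [0.5403 0.2164 0.0324] ang 110.9 rad 0.1405 inward axis+180 111.04207158501151 tilt [ 0. -0.] F tool [-0.38 -0.4   1.15] j6 1.5 gap 0.0
```

```bash
python3 -m jog '[[0,0.005,0,0,0,0,1],[0,0,0,0,0,0,1]]' >/dev/null; python3 st.py
python3 -m jog '[[0,0.005,0,0,0,0,1],[0,0,0,0,0,0,1]]' >/dev/null; python3 st.py
python3 -m jog '[[0,0.005,0,0,0,0,1],[0,0,0,0,0,0,1]]' >/dev/null; python3 st.py
```

```text
t 5.65 p [0.5406 0.2157 0.0323] ang 110.9 rad 0.1398 inward axis+180 111.04292204587483 tilt [-0. -0.] F tool [-0.44  0.91  0.48] j6 1.5 gap -0.0
t 5.85 p [0.5409 0.215  0.0323] ang 110.9 rad 0.1391 inward axis+180 111.04465606018476 tilt [ 0. -0.] F tool [0.88 0.51 0.44] j6 1.49 gap 0.0
t 6.05 p [0.5411 0.2143 0.0323] ang 110.9 rad 0.1383 inward axis+180 111.04234686297315 tilt [-0. -0.] F tool [0.58 0.42 0.09] j6 1.49 gap -0.0
```

```bash
python3 -m jog '[[0,0.005,0,0,0,0,1],[0,0,0,0,0,0,1]]' >/dev/null; python3 st.py
python3 -m jog '[[0,0.005,0,0,0,0,1],[0,0,0,0,0,0,1]]' >/dev/null; python3 st.py
python3 -m jog '[[0,0.005,0,0,0,0,1],[0,0,0,0,0,0,1]]' >/dev/null; python3 st.py
```

```text
t 6.25 p [0.5413 0.2138 0.0323] ang 110.9 rad 0.1377 inward axis+180 111.0441724009105 tilt [-0.  0.] F tool [ 1.17 -0.56  0.17] j6 1.49 gap -0.0
t 6.45 p [0.5414 0.2136 0.0323] ang 110.9 rad 0.1375 inward axis+180 111.0500410909454 tilt [-0.     0.001] F tool [-0.23 -4.73  0.01] j6 1.49 gap -0.0
t 6.65 p [0.5417 0.2133 0.0324] ang 110.8 rad 0.1372 inward axis+180 111.05891846898703 tilt [-0.     0.002] F tool [ 1.21 -6.89 -0.56] j6 1.49 gap -0.0
```

Contact at radius 0.1376, 5 to 7 N. I ease off slightly and start the arc: 3 degrees per row, turning with the edge.

```bash
python3 -m jog '[[0,-0.0015,0,0,0,0,1],[-0.048,0.0013,0,0,0,-0.0167,1],[-0.048,0.0013,0,0,0,-0.0167,1]]' >/dev/null; python3 st.py
python3 -m jog '[[-0.048,0.0013,0,0,0,-0.0167,1],[-0.048,0.0013,0,0,0,-0.0167,1]]' >/dev/null; python3 st.py
```

```text
t 6.95 p [0.5295 0.2079 0.0331] ang 116.4 rad 0.1371 inward axis+180 117.19478753095638 tilt [0.002 0.002] F tool [ 3.68 -5.86  0.26] j6 1.38 gap -0.0
t 7.15 p [0.5168 0.2009 0.0331] ang 122.4 rad 0.1372 inward axis+180 123.21432704672878 tilt [0.002 0.003] F tool [ 5.58 -7.46 -0.53] j6 1.27 gap -0.0
```

```bash
python3 -m jog '[[-0.048,-0.0015,0,0,0,-0.0167,1],[-0.048,-0.0005,0,0,0,-0.0167,1]]' >/dev/null; python3 st.py
python3 -m jog '[[-0.048,0.0005,0,0,0,-0.0167,1],[-0.048,0.0005,0,0,0,-0.0167,1]]' >/dev/null; python3 st.py
```

```text
t 7.35 p [0.5044 0.1922 0.0328] ang 128.8 rad 0.1374 inward axis+180 129.22543912174717 tilt [0.001 0.001] F tool [ 2.14 -3.48  0.16] j6 1.15 gap 0.0
t 7.55 p [0.4933 0.1824 0.0326] ang 134.9 rad 0.1375 inward axis+180 135.23292372715974 tilt [0.001 0.001] F tool [ 1.71 -2.53  0.22] j6 1.04 gap 0.0
```

```bash
python3 -m jog '[[-0.048,0.0014,0,0,0,-0.0167,1],[-0.048,0.0014,0,0,0,-0.0167,1],[-0.048,0.0012,0,0,0,-0.0167,1]]' >/dev/null; python3 st.py
python3 -m jog '[[-0.048,0.001,0,0,0,-0.0167,1],[-0.048,0.001,0,0,0,-0.0167,1]]' >/dev/null; python3 st.py
```

```text
t 7.85 p [0.479  0.166  0.0325] ang 144.0 rad 0.1376 inward axis+180 144.24641436403454 tilt [-0.     0.001] F tool [ 2.88 -3.72 -0.69] j6 0.86 gap -0.0
t 8.05 p [0.471  0.1537 0.0323] ang 150.1 rad 0.1377 inward axis+180 150.26199036180844 tilt [-0.     0.001] F tool [ 2.11 -3.54 -0.37] j6 0.73 gap -0.0
```

```bash
python3 -m jog '[[-0.048,0.0011,0,0,0,-0.0167,1],[-0.048,0.0011,0,0,0,-0.0167,1],[-0.048,0.0011,0,0,0,-0.0167,1]]' >/dev/null; python3 st.py
python3 -m jog '[[-0.048,0.0011,0,0,0,-0.0167,1],[-0.048,0.0011,0,0,0,-0.0167,1],[-0.048,0.0011,0,0,0,-0.0167,1]]' >/dev/null; python3 st.py
```

```text
t 8.35 p [0.4615 0.1341 0.0322] ang 159.2 rad 0.1379 inward axis+180 159.27763794483872 tilt [-0.001  0.   ] F tool [ 1.72 -2.98  0.29] j6 0.54 gap -0.0
t 8.65 p [0.4552 0.1132 0.032 ] ang 168.3 rad 0.1381 inward axis+180 168.29375993864392 tilt [-0.001  0.   ] F tool [ 1.5  -2.36  0.46] j6 0.34 gap 0.0
```

```bash
python3 -m jog '[[-0.048,0.0016,0,0,0,-0.0167,1],[-0.048,0.0014,0,0,0,-0.0167,1],[-0.048,0.0013,0,0,0,-0.0167,1]]' >/dev/null; python3 st.py
python3 -m jog '[[-0.048,0.0013,0,0,0,-0.0167,1],[-0.048,0.0013,0,0,0,-0.0167,1],[-0.048,0.0013,0,0,0,-0.0167,1]]' >/dev/null; python3 st.py
```

```text
t 8.95 p [0.4523 0.0917 0.0319] ang 177.3 rad 0.1383 inward axis+180 177.31249652214876 tilt [-0.002  0.   ] F tool [ 1.87 -2.59 -0.68] j6 0.14 gap -0.0
t 9.25 p [0.4527 0.0701 0.0317] ang 186.2 rad 0.1385 inward axis+180 186.32805885389425 tilt [-0.003 -0.   ] F tool [ 2.76 -2.73  0.2 ] j6 -0.07 gap -0.0
```

```bash
python3 -m jog '[[-0.048,0.0014,0,0,0,-0.0167,1],[-0.048,0.0013,0,0,0,-0.0167,1],[-0.048,0.0013,0,0,0,-0.0167,1]]' >/dev/null; python3 st.py
python3 -m jog '[[-0.048,0.0013,0,0,0,-0.0167,1],[-0.048,0.0013,0,0,0,-0.0167,1],[-0.048,0.0013,0,0,0,-0.0167,1]]' >/dev/null; python3 st.py
```

```text
t 9.55 p [0.4565 0.0488 0.0316] ang 195.2 rad 0.1387 inward axis+180 195.3469840377646 tilt [-0.003 -0.   ] F tool [ 2.4  -3.31 -0.74] j6 -0.27 gap 0.0
t 9.85 p [0.4636 0.0285 0.0314] ang 204.1 rad 0.1389 inward axis+180 204.36500842102214 tilt [-0.004 -0.   ] F tool [ 2.6  -4.15 -0.44] j6 -0.47 gap 0.0
```

```bash
python3 -m jog '[[-0.048,0.0006,0,0,0,-0.0167,1],[-0.048,0.001,0,0,0,-0.0167,1],[-0.048,0.001,0,0,0,-0.0167,1]]' >/dev/null; python3 st.py
python3 -m jog '[[-0.048,0.001,0,0,0,-0.0167,1],[-0.048,0.001,0,0,0,-0.0167,1],[-0.048,0.001,0,0,0,-0.0167,1]]' >/dev/null; python3 st.py
```

```text
t 10.15 p [0.4738 0.0093 0.0314] ang 213.0 rad 0.1391 inward axis+180 213.3812046533287 tilt [-0.004 -0.   ] F tool [ 3.1  -5.37  0.64] j6 -0.67 gap 0.0
t 10.45 p [ 0.4868 -0.0079  0.0313] ang 221.9 rad 0.1392 inward axis+180 222.40001130593782 tilt [-0.004 -0.   ] F tool [ 2.63 -3.73 -0.37] j6 -0.86 gap -0.0
```

```bash
python3 -m jog '[[-0.048,0.0007,0,0,0,-0.0167,1],[-0.048,0.001,0,0,0,-0.0167,1],[-0.048,0.001,0,0,0,-0.0167,1]]' >/dev/null; python3 st.py
python3 -m jog '[[-0.048,0.001,0,0,0,-0.0167,1],[-0.048,0.001,0,0,0,-0.0167,1]]' >/dev/null; python3 st.py
```

```text
t 10.75 p [ 0.5025 -0.0229  0.0313] ang 230.8 rad 0.1393 inward axis+180 231.41213443443533 tilt [-0.004 -0.001] F tool [ 3.24 -4.99 -0.09] j6 -1.04 gap 0.0
t 10.95 p [ 0.5143 -0.0314  0.0314] ang 236.9 rad 0.1392 inward axis+180 237.4270855110351 tilt [-0.004 -0.001] F tool [ 3.07 -3.32 -0.25] j6 -1.16 gap -0.0
```

```bash
python3 -m jog '[[-0.048,0.0008,0,0,0,-0.0167,1],[-0.048,0.001,0,0,0,-0.0167,1],[-0.048,0.001,0,0,0,-0.0167,1]]' >/dev/null; python3 st.py
python3 -m jog '[[-0.048,0.001,0,0,0,-0.0167,1],[-0.048,0.001,0,0,0,-0.0167,1],[-0.048,0.001,0,0,0,-0.0167,1]]' >/dev/null; python3 st.py
```

```text
t 11.25 p [ 0.5336 -0.0419  0.0315] ang 245.9 rad 0.1392 inward axis+180 246.43650712696643 tilt [-0.003 -0.001] F tool [ 2.62 -4.62 -0.46] j6 -1.33 gap -0.0
t 11.55 p [ 0.5542 -0.0492  0.0317] ang 254.9 rad 0.1391 inward axis+180 255.4535121126928 tilt [-0.003 -0.001] F tool [ 3.24 -2.74 -1.08] j6 -1.5 gap -0.0
```

```bash
python3 -m jog '[[-0.048,0.0012,0,0,0,-0.0167,1],[-0.048,0.0012,0,0,0,-0.0167,1],[-0.048,0.0012,0,0,0,-0.0167,1]]' >/dev/null; python3 st.py
python3 -m jog '[[-0.048,0.0012,0,0,0,-0.0167,1],[-0.048,0.0012,0,0,0,-0.0167,1],[-0.048,0.0012,0,0,0,-0.0167,1]]' >/dev/null; python3 st.py
python3 -m jog '[[0,0,0,0,0,0,1],[0,0,0,0,0,0,1]]' >/dev/null; python3 st.py
```

```text
t 11.85 p [ 0.5757 -0.0532  0.0318] ang 263.9 rad 0.1391 inward axis+180 264.4646131153893 tilt [-0.002 -0.001] F tool [ 3.09 -4.1   0.27] j6 -1.65 gap -0.0
t 12.15 p [ 0.5976 -0.0538  0.032 ] ang 273.0 rad 0.139 inward axis+180 273.48067891090074 tilt [-0.002 -0.002] F tool [ 2.28 -3.26 -0.33] j6 -1.8 gap -0.0
t 12.35 p [ 0.5985 -0.0536  0.0323] ang 273.3 rad 0.1389 inward axis+180 273.2614938122674 tilt [ 0.001 -0.002] F tool [-2.82 -5.99  3.1 ] j6 -1.8 gap -0.0
```

The whole arc is traced at roughly 3 to 9 N. Now I back off outward, lift clear and check the shelf.

```bash
python3 -m jog '[[0,-0.03,0,0,0,0,1],[0,-0.1,0,0,0,0,1],[0,0,-0.1,0,0,0,1],[0,0,-0.3,0,0,0,1],[0,0,-0.3,0,0,0,1]]' | grep -A1 ee_pos
python3 -m jog '[[0,0,-0.3,0,0,0,1],[0,0,-0.3,0,0,0,1],[0,-0.3,-0.1,0,0,0,1],[0,-0.3,0,0,0,0,1],[0,-0.3,0,0,0,0,1]]' >/dev/null
python3 -m jog '[[0,-0.3,0,0,0,0,1],[0,-0.3,0,0,0,0,1],[0,0,0,0,0,0,1],[0,0,0,0,0,0,1]]' | grep ee_pos
python3 - <<'E'
from fit import *
c=read_camera("top"); cv2.imwrite("pics/top2.png",c["pixels"][...,::-1])
try: shelf(c)
except Exception as e: print(e)
E
```

```text
ee_pos: [0.5981, -0.0722, 0.1383]
tcp_rot: [-0.029, 1.0, 0.0, -0.001]
ee_pos: [0.612, -0.298, 0.243]
fit x,y,yaw,r [0.5903 0.0857 0.2344 0.1262] rms 0.0009 box [ 184  171  103   66 3668]
```

View pics/top2.png

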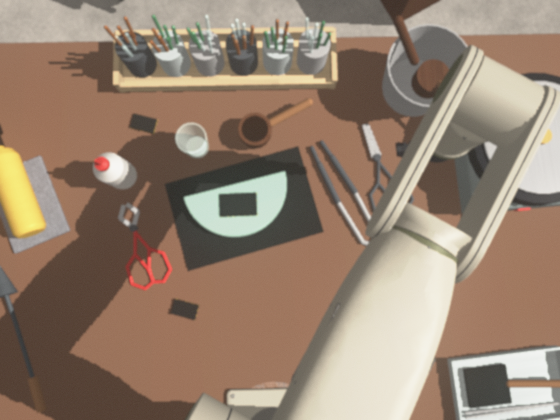

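The shelf at (237,205) has moved under 2 mm, the pad at (238,205) is still on it, and the other tools that are in view are where they were. The hand is clear, so I hand it in.

```bash
python3 -c "
from station import job; print(job.sign_off())"
```

```text
the job is handed in; nothing more can be done
None
```

I ran the fingertips along the whole curved edge, left corner to right, at about 3–9 N; the shelf moved under 2 mm, and the job is handed in with the hand clear, though sign-off returned no verdict.

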